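# Hook the cover into the seal-check housing and swing it home

## Robot

A 7-joint arm with a two-finger parallel gripper is mounted at the origin on the work surface. World frame = base frame: x ahead of the robot, y to its left, z up, the work surface at z = 0. Lengths are in m, angles in rad, forces in N, time in s.
With the tool pointing down it reaches from about 0.35 to 0.9 m from the base axis. Payload 7.2 kg.
Tool frame: the origin (TCP) lies on the centre line of the jaws, within the pads' length; the fingertips stand 25 mm ahead of it and the grasp point (between the pads) lies 6 mm ahead of it; z points along the fingers, y is the line along which they close (so a half turn about z gives the same grasp; the last joint's range is limited). The gripper opens to 88 mm and grips with 3 to 60 N. Pads are 20 mm wide; open, the fingers measure 115 mm over their backs; the gripper's body (75 mm by 178 mm) begins 61 mm behind the grasp point.
Start: joints at [1.246, 0.411, -0.013, 1.596, 0.006, 1.134, -0.082], TCP at [0.159, -0.605, 0.248] pointing down, gripper open.
Joint ranges: [-2.95, 2.95], [-0.29, 1.99], [-1.47, 1.44], [0.14, 2.54], [-1.03, 4.17], [0.13, 1.85], [-2.86, 2.86]. Speed limits (rad/s): [2.39, 2.39, 3.01, 3.01, 3.14, 3.14, 3.14].

## Interface

Orientations are given as a unit quaternion [x, y, z, w].
In Python, from bench import bot gives the robot as it stands.
- The arm moves only by the shell command python3 -m inch 'ROWS' [FORCE]. ROWS is JSON, a list that holds one entry, the list of rows, each a list of 7 numbers: the turn, a rotation vector about the tool's x, y, z in rad, then the shift along the tool's x, y, z in cm, then the gripper command: -1 is fully open, 1 is shut, values between are in proportion. A call has 1 to 12 rows; each row shifts and turns the commanded pose from where the row before left it, along the tool's axes as they then stand; what a row does not reach is not made up. A row lasts 1/12 s, in which the tool goes at most 41.7 mm and 7.16 degrees, less where a joint would pass 70% of its speed; a pose out of reach is approached as far as the arm can. A call with a gripper value outside its range is refused whole. The fingers move at their own pace and stop on an object; FORCE is the grip in N (left out, the last holds). Time passes only in rows, so rows that do not move let the fingers close. It gives the time, the measured TCP pose, the force, the opening and the grip force at its end, in the units of the state.
- bot.get_state(): the state, without advancing time (a new reading comes with each control period).
- bot.capture(name): name is "scene" or "top" or "wrist"; returns (picture, depth): 400x640x3 uint8, red, green, blue; 400x640 float32, m along the optical axis (not along the pixel's ray), 0 where there is no reading.
- bot.calibration(name): a dict with "vertical_fov" (degrees; the focal length in pixels is half the picture's height over the tangent of half this angle, whatever the lens; pixels are square), "cx", "cy" (the principal point, pixels), "xyz" and "orientation" of the camera in the world; the wrist camera has in their place "mount" (4x4, takes a point from camera to tool coordinates, whose origin is the TCP and whose axes are the flange's). Camera axes: x right, y down, z forward; pixel columns grow to the right and rows downward; lengths in m; the calibration is good to about 2 mm. A picture is of the moment at which its call begins: read the wrist's pose just before it. calibration takes no time and is no camera call.
- bot.hand_in(): hands the job in; it is judged then, once.
Trained networks look in the newest picture that a camera, given by its name, has taken for a name from the list of things; names that differ only in an ending like _2 or _b are one class to them, and where a whole thing is asked for, a point or a joint stands for the part that bears it (a point fixed in the world has none). Each returns a list of dicts, best first, with "score" (0 to 1); they miss things now and then, are a little off and sometimes report something else, mostly with a low value. They report only what shows in the picture. A call takes as long as a camera call. They do not tell look-alikes from the thing itself.
- bot.recognise(camera, target): "location" ([row, column] in pixels, amid what is visible of it).
- bot.cut_out(camera, target): "region" (400x640 bool, what is visible of it) and "location" ([row, column] in pixels, amid what is visible of it).
- bot.tip_of(camera, target): "location" ([row, column] in pixels: a listed point, or the origin of a listed thing).
The state is a dict: "time": time; "joint_positions": joint angles; "qd": joint speeds; "tau": joint torques, N m; "position": TCP position; "tool_rot": TCP orientation; "wrist_force": force on the tool from outside, world axes, zero at the start; "ft_torque": the same for the moment, N m; "finger_gap": finger opening in m; "gripper_force": force on a finger pad.
Only numpy, scipy, OpenCV 4.12 (cv2) and the standard library are available. Lean on these libraries where they do the work, as an engineer would, in place of code of your own. Each camera call takes 0.05 s, during which the arm holds its last target. There are 200 camera calls.

## Task

Close the seal-check housing: pick up the loose cover by its black grip, hook its yellow lip at a tilt under the housing's yellow ledge, push it gently back against the spring strip until the other end clears the yellow catch bar, and swing it down so that it lies flat on its sprung rails, held under ledge and catch, and let go. Feel your way and never force the cover against the housing (stay under about 12 N); do not upset the brass fitting inside, and leave the fittings, the jar and the brush on the bench alone.

Things in the scene. Friction and masses are not known exactly. Their poses are not given: they have to be found in the camera images.
- housing: Blue fixed housing, an open well 228 mm long (its x, from -124 to +104 mm), 144 wide (y), 88 high; origin on the bench under the seat's middle, z up. Two black seat rails (x s-20 to s+64, y +-46 to +-58 mm, tops 70 mm up) carry the cover; sprung, they sink together 1 mm per 3 N, 6 mm at most. Side walls' inner faces at y = +-58 mm. Home: cover axes as the housing's, middle at x = s + 0.5 mm, underside about 69 mm up.
- ledge (a point): Nominal lower inner edge of the yellow hook ledge: housing x = -72 mm, y = 0, 84 mm above the bench; ledge top 90 mm; free space below it down to 45 mm. Ledge, strip, rails and catch bar sit on one carrier that stands s = -12 to +12 mm off nominal along the housing's x, new each time: s is NOT in any measured pose (feel or see it). The carrier does not yield to hand forces.
- strip (a point): Nominal face of the brass spring strip under the ledge (90 mm wide, 57 to 79 mm above the bench): housing x = -82 mm, really s further along +x. It gives way towards -x, 0.7 N per mm, and bottoms hard after 10.5 mm. The cover's other end clears the catch bar only with the strip pressed in 7.3 mm or more: push with about 6 N, then swing down keeping that push.
- catch (a point): Nominal lower inner edge of the yellow catch bar at the housing's +x end: x = 65.5 mm (really s further), y = 0, 78 mm above the bench, top 83 mm. Behind and below it the end wall is at x = s + 70.5 mm. Once the cover is down, the strip slides it about 5 to 8 mm towards +x, its end under this bar.
- cover_grip (a point): Centre of the black grip rib on the loose cover, half-way up: 28 mm above the cover's underside, over the plate's middle. Rib 14 mm thick (cover x), 56 long (y), 44 high, on an aluminium plate 140 (x) by 110 (y) by 6 mm. Cover axes: x from the lip towards the other end, z up out of the plate. 0.3 to 0.45 kg; starts flat on the bench, rib up.
- cover_lip (a point): Middle of the end face of the cover's yellow lip, a tongue 80 mm wide (y), 14 mm long, 5 mm thick, level with the plate's underside at the cover's -x end. The point is at x = -84 mm, y = 0, z = 2.5 mm above the underside, in cover axes from the plate's centre.
- part: Brass fitting, 38 mm high, 24 mm across, standing loose on the floor of the well (12 mm above the bench) near the middle of the housing. Origin at the centre of its underside, z up along its axis.
- fitting0: Brass fitting 38 mm high, 24 mm across, standing on the bench between housing and cover; origin at its underside. To be left alone.
- fitting1: A second such fitting, standing on the bench; origin at its underside. To be left alone.
- fitting2: A third such fitting, standing on the bench; origin at its underside. To be left alone.
- grease_jar: Jar with yellow cap, 56 mm across, 70 mm high; origin at its underside. To be left alone.
- brush: Brush lying on the bench at the left; origin at its underside. To be left alone.
There are look-alikes about, which are no part of the job. Of the things like the part that bears cover_grip, leave any that is pink; of the rest the smaller one is meant.

How it is judged:
By the outcome, as a careful person would: the job done as asked, in the order asked, and still so for the second after the job is handed in, with the robot touching nothing.
It also fails if it takes over 61 s, if anything falls off the work surface, if the arm or the gripper's body presses on something with over 40 N, if the wrist force passes 120 N, or if a joint passes its speed limit or range.

## Working session

There is one attempt and no reset: what is moved stays moved. The work goes in short steps, Python scripts to look and compute and a shell command to move; the robot and the scene stay as the last step left them, time stands still between calls to the robot, and variables do not carry over. Pictures are saved under pics/ and viewed, at most 10 in all, crops included, and the job is handed in when it is done.

```bash
mkdir -p pics; ls; cat > h.py <<'E'
import numpy as np, cv2
from scipy.spatial.transform import Rotation as R
from bench import bot
def cam(n,st=None):
    c=bot.calibration(n); f=200/np.tan(np.radians(c["vertical_fov"])/2)
    if n=="wrist":
        st=st or bot.get_state(); T=np.eye(4); T[:3,:3]=R.from_quat(st["tool_rot"]).as_matrix(); T[:3,3]=st["position"]
        M=T@np.array(c["mount"])
    else:
        M=np.eye(4); o=np.array(c["orientation"]); M[:3,:3]=R.from_quat(o).as_matrix() if o.size==4 else o; M[:3,3]=c["xyz"]
    return f,c["cx"],c["cy"],M
def snap(n):
    st=bot.get_state(); k=cam(n,st); p,d=bot.capture(n); return p,d,k
def cloud(d,k):
    f,cx,cy,M=k; v,u=np.mgrid[:400,:640]
    P=np.stack([(u-cx)/f*d,(v-cy)/f*d,d],-1)
    return P@M[:3,:3].T+M[:3,3]
def save(p,n): cv2.imwrite("pics/"+n,p[...,::-1])
def pix(X,k):
    f,cx,cy,M=k; q=(np.asarray(X)-M[:3,3])@M[:3,:3]; return q[...,1]/q[...,2]*f+cy,q[...,0]/q[...,2]*f+cx
E
python3 - <<'E'
from h import *
for n in("top","scene"):
    p,d,k=snap(n); save(p,n+"0.png"); C=cloud(d,k); print(n,bot.calibration(n)); np.save(n+"0.npy",C)
    for t in["housing","ledge","catch","strip","cover_grip","cover_lip","part"]:
        for r in bot.tip_of(n,t)[:4]:
            a,b=np.round(r["location"]).astype(int); print(t,round(r["score"],2),a,b,C[min(a,399),min(b,639)].round(3) if 0<=a<400 and 0<=b<640 else "")
print(bot.get_state())
E
```

```text
pics
top {'vertical_fov': 43.80023517419465, 'cx': 313.977700775244, 'cy': 196.38514642723902, 'xyz': array([0.30601718, 0.02463736, 1.62725603]), 'orientation': array([ 0.71088324, -0.70160431,  0.03669949, -0.03239679])}
housing 0.93 173 377 [ 0.544 -0.19   0.013]
ledge 0.71 191 384 [ 0.476 -0.201  0.092]
catch 0.65 149 379 [ 0.623 -0.196  0.016]
strip 0.57 196 381 [ 0.461 -0.192  0.09 ]
cover_grip 0.97 137 201 [0.647 0.382 0.052]
cover_grip 0.9 172 266 [0.537 0.17  0.05 ]
cover_grip 0.68 256 250 [0.27  0.213 0.065]
cover_lip 0.97 120 219 [0.717 0.335 0.   ]
cover_lip 0.94 286 274 [0.173 0.141 0.002]
cover_lip 0.69 197 275 [ 0.462  0.144 -0.   ]
part 0.63 171 384 [ 0.545 -0.207  0.055]
scene {'vertical_fov': 55.14215045704443, 'cx': 322.37345940128165, 'cy': 197.67276295566373, 'xyz': array([0.96373694, 0.20115025, 0.92600772]), 'orientation': array([ 0.54016619,  0.79085384, -0.23991413, -0.15878256])}
housing 0.56 223 246 [ 0.559 -0.19   0.015]
ledge 0.94 182 253 [ 0.472 -0.2    0.089]
catch 0.88 229 232 [ 0.589 -0.218  0.013]
strip 0.84 184 254 [ 0.478 -0.194  0.091]
cover_grip 
[... 346 characters left out ...]
  0.411057  , -0.01267468,  1.59618681,  0.00563127,
        1.1342881 , -0.08217656]), 'qd': array([ 1.04667928e-03, -2.41415597e-03, -8.91427844e-04, -1.51796898e-03,
       -9.17923558e-05, -2.46764652e-03, -1.11138922e-03]), 'tau': array([ 7.19385407e-04, -5.87660015e+01,  6.41186759e-01, -2.91374820e+01,
       -5.36990748e-02,  1.05362531e-02,  2.04906769e-05]), 'position': array([ 0.158714  , -0.60452906,  0.24768585]), 'tool_rot': array([ 9.91766425e-01,  1.28059967e-01, -9.04684957e-06,  5.10936807e-05]), 'wrist_force': array([-0.32603814,  0.45789429, -0.18359088]), 'ft_torque': array([-0.00838616, -0.01320004,  0.02222154]), 'gripper_force': 0.0, 'finger_gap': 0.08764636925946971}
```

View pics/top0.png

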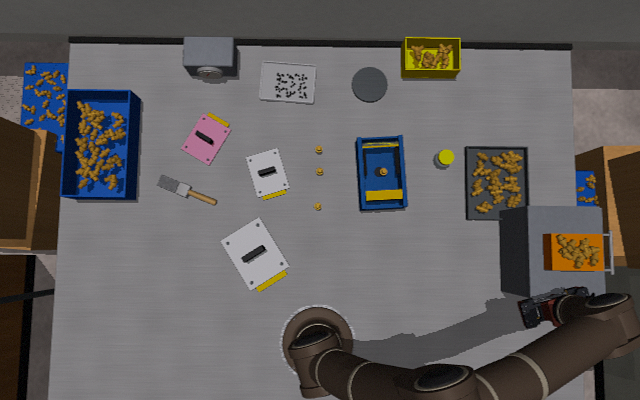

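View pics/scene0.png

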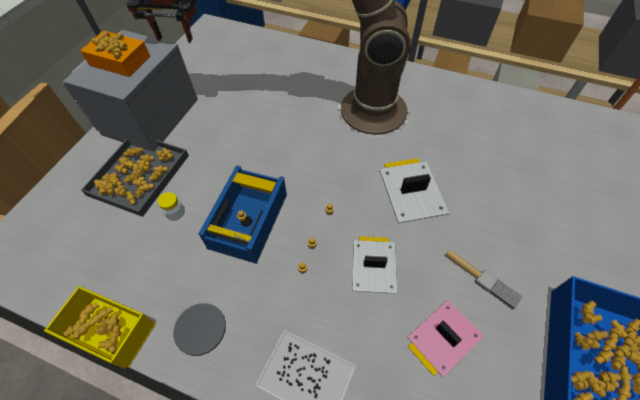

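The small white cover is at about (172,266) in the top view, its lip toward the robot. The housing is at (173,382), with the ledge on the robot side at row 196 and the catch at row 145. The pink cover and the large white one are decoys.

```bash
python3 - <<'E'
from h import *
C=np.load("top0.npy"); im=cv2.imread("pics/top0.png").astype(int); B,G,Rr=im[...,0],im[...,1],im[...,2]
m=(B>Rr+40)&(C[...,2]>.075)&(C[...,2]<.1); m[:, :340]=0; m[:,420:]=0; m[:125]=0;m[220:]=0
def rect(P):
    (c,s,a)=cv2.minAreaRect((P*1000).astype(np.float32)); b=cv2.boxPoints((c,s,a)); return np.round(c,1),np.round(s,1),round(a,1)
P=C[m][:,:2]; print("housing top",len(P),rect(P))
y=(Rr>150)&(B<80)&(C[...,2]>.07)&(C[...,2]<.1);y[:, :340]=0; y[:,420:]=0
for lo,hi in((.42,.51),(.56,.65)):
    q=C[y&(C[...,0]>lo)&(C[...,0]<hi)]; print("yellow",len(q),rect(q[:,:2]),np.median(q[:,2]))
r=bot.cut_out("top","cover_grip")
for x in r: 
    q=C[x["region"]]; print(x["score"],x["location"],rect(q[:,:2]),np.median(q[:,2]))
    q=q[q[:,2]>.03]; print("  rib",len(q),q.mean(0) if len(q) else"",rect(q[:,:2]) if len(q) else"")
print(bot.calibration("wrist"))
for t in["part","fitting0","fitting1","fitting2"]:
  for x in bot.tip_of("top",t)[:3]:
    a,b=np.round(x["location"]).astype(int); print(t,round(x["score"],2),C[a,b].round(3))
E
```

```text
housing top 635 (array([ 538.6, -194.5]), array([227.3, 144.1]), 4.0)
yellow 314 (array([ 465.6, -200.4]), array([ 28.7, 108.7]), 4.2) 0.08924154037474974
yellow 48 (array([ 625.1, -190.7]), array([ 13.6, 108.5]), 3.1) 0.08097718587989478
0.67 [256.3, 253.3] (array([295.9, 164.8]), array([213.5, 242.6]), 34.5) 0.007757018815809147
  rib 173 [0.27968606 0.1936975  0.17341219] (array([296.4, 135.8]), array([ 38.5, 219.7]), 14.9)
0.62 [174.7, 265.0] (array([447.7, 137.8]), array([344.4, 113.9]), 20.3) 0.005486543736185068
  rib 96 [0.52757806 0.16240169 0.14527087] (array([438.3,  91.9]), array([291.8,  53.7]), 37.4)
0.56 [138.8, 206.1] (array([530.9, 201.1]), array([549.4, 158.1]), 54.2) 0.005288067073316305
  rib 92 [0.62723663 0.35388564 0.15050189] (array([492.4, 208.5]), array([523.2,  22.1]), 47.0)
0.51 [175.8, 378.8] (array([ 459.9, -160.7]), array([227.3, 424.7]), 67.9) 0.055236380516843875
  rib 1932 [ 0.5332837  -0.19097624  0.09272316] (array([ 459.7, -160.4]), array([224.9, 425.3]), 67.6)
{'vertical_fov': 62.650443236795866, 'cx': 319.83274271287513, 'cy': 202.52525837446618, 'mount': array([[-1.14545106e-03, -9.70829135e-01, -2.39769638e-01,
         6.48882898e-02],
       [ 9.99999332e-01, -1.14920095e-03, -1.24171393e-04,
         3.38549038e-04],
       [-1.54994291e-04, -2.39769620e-01,  9.70829802e-01,
        -1.36681183e-01],
       [ 0.00000000e+00,  0.00000000e+00,  0.00000000e+00,
         1.00000000e+00]])}
part 0.63 [ 0.545 -0.207  0.055]
fitting0 0.58 [ 0.544 -0.002  0.039]
fitting0 0.56 [ 0.432 -0.001  0.023]
fitting0 0.47 [0.615 0.001 0.028]
fitting1 0.58 [ 0.544 -0.002  0.039]
fitting1 0.56 [ 0.432 -0.001  0.023]
fitting1 0.47 [0.615 0.001 0.028]
fitting2 0.58 [ 0.544 -0.002  0.039]
fitting2 0.56 [ 0.432 -0.001  0.023]
fitting2 0.47 [0.615 0.001 0.028]
```

```bash
python3 -m inch '[[[0,0,0,0.87,-3.3,0,-1],[0,0,0,0.87,-3.3,0,-1],[0,0,0,0.87,-3.3,0,-1],[0,0,0,0.87,-3.3,0,-1],[0,0,0,0.87,-3.3,0,-1],[0,0,0,0.87,-3.3,0,-1],[0,0,0,0.87,-3.3,0,-1],[0,0,-0.115,0,0,0,-1],[0,0,-0.115,0,0,0,-1],[0,0,-0.115,0,0,0,-1],[0,0,-0.115,0,0,0,-1],[0,0,-0.115,0,0,0,-1]]]'
python3 -m inch '[[[0,0,-0.115,0,0,0,-1],[0,0,-0.115,0,0,0,-1],[0,0,-0.115,0,0,0,-1],[0,0,-0.115,0,0,0,-1],[0,0,-0.115,0,0,0,-1],[0,0,-0.115,0,0,0,-1],[0,0,-0.115,0,0,0,-1]]]'
```

```text
time: 2.05
position: [0.159, -0.3656, 0.2479]
tool_rot: [0.914, 0.407, -0.0, 0.0]
wrist_force: [0.0, 0.2, 0.1]
finger_gap: 0.0879
gripper_force: 0.0
time: 2.63
position: [0.159, -0.3656, 0.2478]
tool_rot: [0.681, 0.732, -0.0, 0.0]
wrist_force: [-0.2, 0.7, 0.3]
finger_gap: 0.0877
gripper_force: 0.0
```

```bash
python3 -m inch '[[[0,0,0,1.38,3.96,0,-1],[0,0,0,1.38,3.96,0,-1],[0,0,0,1.38,3.96,0,-1],[0,0,0,1.38,3.96,0,-1],[0,0,0,1.38,3.96,0,-1],[0,0,0,1.38,3.96,0,-1],[0,0,0,1.38,3.96,0,-1],[0,0,0,1.38,3.96,0,-1],[0,0,0,1.38,3.96,0,-1],[0,0,0,1.38,3.96,0,-1],[0,0,0,0,0,0,-1],[0,0,0,0,0,0,-1]]]'
python3 - <<'E'
from h import *
p,d,k=snap("wrist"); save(p,"w1.png"); C=cloud(d,k); np.save("w1.npy",C)
for t in["housing","ledge","catch","strip","part"]:
    for r in bot.tip_of("wrist",t)[:2]:
        a,b=np.round(r["location"]).astype(int); print(t,round(r["score"],2),a,b,C[a%400,b%640].round(3))
E
```

```text
time: 3.63
position: [0.5442, -0.2007, 0.2469]
tool_rot: [0.682, 0.731, 0.0, -0.001]
wrist_force: [-0.5, 0.8, -0.1]
finger_gap: 0.0876
gripper_force: 0.0
housing 0.57 175 328 [ 0.553 -0.194  0.016]
catch 0.61 188 400 [ 0.637 -0.204  0.013]
part 0.7 185 323 [ 0.547 -0.201  0.043]
```

View pics/w1.png

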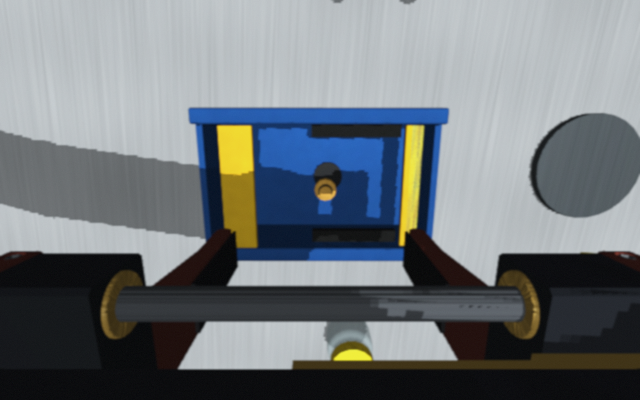

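```bash
python3 - <<'E'
from h import *
k=cam("wrist"); f,cx,cy,M=k; im=cv2.imread("pics/w1.png").astype(int); C=np.load("w1.npy")
B,G,Rr=im[...,0],im[...,1],im[...,2]
def ray(v,u,z):
    q=M[:3,:3]@np.array([(u-cx)/f,(v-cy)/f,1]); return M[:3,3]+q*(z-M[2,3])/q[2]
yel=(Rr>B+60)&(G>B+40)
L=[];K=[]
for v in range(128,232,6):
    u=np.where(yel[v,205:300])[0]+205
    if len(u): L.append(np.r_[ray(v,u.max()+.5,.084)[:2], ray(v,u.min()-.5,.090)[:2],v,u.min(),u.max()])
    u=np.where(yel[v,385:440])[0]+385
    if len(u): K.append(np.r_[ray(v,u.min()-.5,.078)[:2],v,u.min(),u.max()])
L=np.array(L);K=np.array(K);print(L[::4].round(4));print(K[::4].round(4))
a=np.polyfit(L[:,1],L[:,0],1);b=np.polyfit(K[:,1],K[:,0],1);print("ledge x=a*y+b",a,a[0]*-.2+a[1],"catch",b,b[0]*-.2+b[1])
# rim
m=(B>Rr+50)&(C[...,2]>.08)&(C[...,2]<.096); m[265:]=0;m[:100]=0
P=C[m]; print(len(P),np.median(P[:,2]),P[:,:2].min(0),P[:,:2].max(0))
Y=C[yel&(C[...,2]>.08)&(np.indices((400,640))[1]<300)]; print("ledge z",np.median(Y[:,2]))
for v,u in((108,190),(108,448),(122,190),(122,447),(258,207),(258,430)): print(v,u,ray(v,u,.088).round(4))
E
```

```text
[[ 4.769e-01 -1.493e-01  4.475e-01 -1.510e-01  1.280e+02  2.170e+02
   2.510e+02]
 [ 4.780e-01 -1.705e-01  4.482e-01 -1.718e-01  1.520e+02  2.180e+02
   2.520e+02]
 [ 4.793e-01 -1.925e-01  4.506e-01 -1.933e-01  1.760e+02  2.210e+02
   2.530e+02]
 [ 4.805e-01 -2.152e-01  4.522e-01 -2.156e-01  2.000e+02  2.230e+02
   2.540e+02]
 [ 4.818e-01 -2.389e-01  4.530e-01 -2.387e-01  2.240e+02  2.240e+02
   2.550e+02]]
[[ 6.156e-01 -1.407e-01  1.280e+02  4.060e+02  4.230e+02]
 [ 6.165e-01 -1.623e-01  1.520e+02  4.040e+02  4.210e+02]
 [ 6.183e-01 -1.847e-01  1.760e+02  4.030e+02  4.190e+02]
 [ 6.193e-01 -2.080e-01  2.000e+02  4.010e+02  4.180e+02]
 [ 6.212e-01 -2.320e-01  2.240e+02  4.000e+02  4.160e+02]]
ledge x=a*y+b [-0.05639798  0.46854891] 0.479828507717633 catch [-0.05890043  0.60734002] 0.619120103959244
6277 0.08753520941836895 [ 0.42439856 -0.27054001] [ 0.6510081  -0.11724737]
ledge z 0.08964038459135287
108 190 [ 0.4242 -0.1355  0.088 ]
108 448 [ 0.6477 -0.1215  0.088 ]
122 190 [ 0.4238 -0.1474  0.088 ]
122 447 [ 0.6487 -0.1332  0.088 ]
258 207 [ 0.4361 -0.2751  0.088 ]
258 430 [ 0.6522 -0.2616  0.088 ]
```

```bash
python3 - <<'E'
from h import *
from scipy.ndimage import binary_opening
k=cam("wrist"); f,cx,cy,M=k; im=cv2.imread("pics/w1.png").astype(int); C=np.load("w1.npy")
B,G,Rr=im[...,0],im[...,1],im[...,2]
blue=(B>Rr+50)
def ray(v,u,z):
    q=M[:3,:3]@np.array([(u-cx)/f,(v-cy)/f,1]); return (M[:3,3]+q*(z-M[2,3])/q[2])[:2]
# +y outer edge: first blue row by column ; inner edge: brightness jump
top=[];
for u in range(195,445,10):
    v=np.where(blue[95:140,u])[0][0]+95; top.append(ray(v-.5,u,.088))
top=np.array(top);print("outer+y",np.polyfit(top[:,0]-.54,top[:,1],1))
print(im[100:135,330].tolist()); print(im[235:268,330].tolist())
m=blue&(abs(C[...,2]-.088)<.003); m[265:]=0; m=binary_opening(m,iterations=1)
P=C[m]; print(cv2.minAreaRect((P[:,:2]*1000).astype(np.float32)))
for u in(300,330,380): 
    w=np.where(m[:,u])[0]; print(u,w.min(),w.max(),C[w.min(),u],C[w.max(),u], np.diff(w).max())
# yellow ledge y ends
yel=(Rr>B+60)&(G>B+40)
for u in(225,235,248): 
    v=np.where(yel[100:270,u])[0]+100; print(u,v.min(),v.max(),ray(v.min()-.5,u,.09),ray(v.max()+.5,u,.09))
E
```

```text
outer+y [ 0.06289314 -0.12782446]
[[202, 198, 193], [202, 199, 193], [201, 198, 192], [202, 199, 194], [201, 198, 192], [202, 199, 193], [193, 190, 183], [171, 157, 146], [158, 110, 85], [167, 91, 43], [177, 94, 39], [180, 96, 40], [180, 96, 42], [179, 95, 41], [179, 95, 40], [178, 95, 41], [177, 95, 41], [176, 94, 40], [175, 93, 41], [174, 92, 38], [176, 94, 41], [172, 92, 39], [154, 81, 34], [120, 62, 28], [68, 39, 24], [36, 32, 29], [32, 36, 33], [34, 34, 32], [33, 34, 33], [35, 35, 34], [34, 34, 32], [35, 35, 34], [33, 34, 31], [33, 34, 32], [32, 32, 32]]
[[29, 28, 28], [31, 31, 30], [33, 33, 32], [32, 34, 32], [34, 34, 33], [34, 33, 31], [38, 31, 25], [48, 29, 18], [50, 28, 12], [49, 27, 12], [48, 26, 13], [50, 26, 10], [73, 38, 17], [109, 57, 24], [142, 74, 31], [163, 87, 37], [171, 92, 38], [170, 91, 38], [168, 90, 37], [168, 89, 38], [168, 90, 39], [167, 89, 38], [166, 88, 36], [165, 86, 36], [161, 87, 41], [164, 116, 91], [181, 164, 153], [193, 189, 181], [196, 194, 187], [196, 194, 186], [196, 193, 186], [196, 193, 188], [197, 192, 187]]
((542.3590087890625, -196.00759887695312), (227.1841278076172, 142.7022247314453), 3.941765069961548)
300 108 259 [ 0.52163263 -0.12601063  0.08783156] [ 0.52930276 -0.26615148  0.08841251] 125
330 108 260 [ 0.54754077 -0.12423326  0.08808282] [ 0.55836744 -0.26566353  0.08735034] 125
380 108 260 [ 0.59093836 -0.12118626  0.08671158] [ 0.60659733 -0.26199213  0.08815594] 124
225 125 228 [ 0.45496936 -0.14753198] [ 0.45432755 -0.24311369]
235 125 233 [ 0.46367371 -0.14698482] [ 0.46373329 -0.24750575]
248 125 247 [ 0.47498988 -0.14627348] [ 0.47614778 -0.26088362]
```

```bash
python3 -m inch '[[[0,0,0,3.7,0.2,0,-1],[0,0,0,3.7,0.2,0,-1],[0,0,0,3.7,0.2,0,-1],[0,0,0,3.7,0.2,0,-1],[0,0,0,3.7,0.2,0,-1],[0,0,0,3.7,0.2,0,-1],[0,0,0,3.7,0.2,0,-1],[0,0,0,3.7,0.2,0,-1],[0,0,0,3.7,0.2,0,-1],[0,0,0,3.7,0.2,0,-1],[0,0,0,0,0,0,-1],[0,0,0,0,0,0,-1]]]'
python3 - <<'E'
from h import *
p,d,k=snap("wrist"); save(p,"w2.png"); C=cloud(d,k); np.save("w2.npy",C)
for t in["cover_grip","cover_lip"]:
    for r in bot.tip_of("wrist",t)[:2]:
        a,b=np.round(r["location"]).astype(int); print(t,round(r["score"],2),a,b,C[a%400,b%640].round(3))
E
```

```text
time: 4.93
position: [0.5374, 0.1694, 0.248]
tool_rot: [0.682, 0.731, 0.0, 0.0]
wrist_force: [0.9, -1.2, 1.2]
finger_gap: 0.0878
gripper_force: 0.0
cover_grip 0.81 179 327 [0.544 0.177 0.05 ]
cover_grip 0.73 130 74 [0.29  0.209 0.051]
cover_lip 0.87 38 508 [0.726 0.333 0.006]
cover_lip 0.75 193 260 [0.468 0.147 0.004]
```

View pics/w2.png

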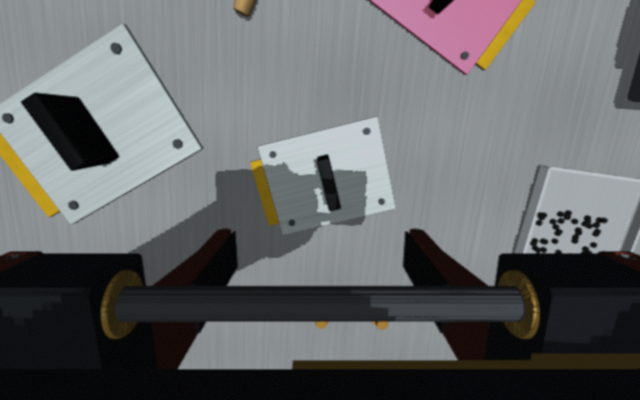

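```bash
python3 - <<'E'
from h import *
f,cx,cy,M=cam("wrist"); im=cv2.imread("pics/w2.png").astype(int); C=np.load("w2.npy")
def ray(v,u,z):
    q=M[:3,:3]@np.array([(u-cx)/f,(v-cy)/f,1]); return (M[:3,3]+q*(z-M[2,3])/q[2])[:2]
c=[ray(148,258,.006),ray(118,378,.006),ray(208,395,.006),ray(235,281,.006)]; c=np.array(c)
print(c.round(4),c.mean(0)); 
for i in range(4): e=c[(i+1)%4]-c[i]; print(np.linalg.norm(e),np.degrees(np.arctan2(*e[::-1])))
dk=(im.sum(2)<170); dk[:150]=0;dk[215:]=0;dk[:,:310]=0;dk[:,350:]=0
q=C[dk&(abs(C[...,2]-.05)<.004)]; print(len(q),q.mean(0),cv2.minAreaRect((q[:,:2]*1000).astype(np.float32)))
m=(abs(C[...,2]-.006)<.0025); m[:110]=0;m[240:]=0;m[:,:250]=0;m[:,400:]=0
from scipy.ndimage import binary_opening
from scipy.ndimage import label
l,n=label(binary_opening(m,iterations=2)); b=np.bincount(l.ravel())[1:].argmax()+1; q=C[l==b]; print(b,len(q),cv2.minAreaRect((q[:,:2]*1000).astype(np.float32)))
E
```

```text
[[0.4659 0.1958]
 [0.5988 0.2372]
 [0.6299 0.1351]
 [0.4955 0.0927]] [0.54754311 0.16522139]
0.13927052138446636 17.311380101949993
0.10674636756846093 -73.05603640761176
0.1409275683770822 -162.49588459847104
0.10724378186783434 106.06070735635363
656 [0.54620643 0.17183375 0.04948317] ((546.453369140625, 171.04403686523438), (13.216148376464844, 56.03130340576172), 17.99660301208496)
1 10902 ((539.7064208984375, 168.82794189453125), (153.78738403320312, 109.96007537841797), 17.791330337524414)
```

```bash
python3 -m inch '[[[0,0,0,0.1,0.91,0,-1],[0,0,-0.12,0,0,0,-1],[0,0,-0.12,0,0,0,-1],[0,0,0,0,0,3,-1],[0,0,0,0,0,3.2,-1],[0,0,0,0,0,3.2,-1],[0,0,0,0,0,3.2,-1],[0,0,0,0,0,3,-1],[0,0,0,0,0,2.4,-1],[0,0,0,0,0,1.8,-1],[0,0,0,0,0,1.3,-1],[0,0,0,0,0,0,-1]]]' 40
python3 -m inch '[[[0,0,0,0,0,0,-1]]]'
```

```text
time: 6.08
position: [0.5464, 0.1675, 0.034]
tool_rot: [0.592, 0.806, -0.002, -0.001]
wrist_force: [-0.2, -0.9, 0.3]
finger_gap: 0.0879
gripper_force: 0.0
time: 6.17
position: [0.5475, 0.1686, 0.0365]
tool_rot: [0.592, 0.806, -0.0, -0.0]
wrist_force: [0.4, -0.2, 0.7]
finger_gap: 0.0878
gripper_force: 0.0
```

```bash
python3 -m inch '[[[0,0,0,0.2,0,0,-1],[0,0,0,0,0,0,1],[0,0,0,0,0,0,1],[0,0,0,0,0,0,1],[0,0,0,0,0,0,1],[0,0,0,0,0,0,1],[0,0,0,0,0,0,1],[0,0,0,0,0,0,1],[0,0,0,0,0,0,1],[0,0,0,0,0,0,1]]]' 40
```

```text
time: 7.0
position: [0.5464, 0.1712, 0.0366]
tool_rot: [0.591, 0.807, -0.0, -0.0]
wrist_force: [-0.5, -0.5, -0.5]
finger_gap: 0.0313
gripper_force: 0.0
```

```bash
python3 -m inch '[[[0,0,0,0,0,0,1],[0,0,0,0,0,0,1],[0,0,0,0,0,0,1],[0,0,0,0,0,0,1],[0,0,0,0,0,0,1],[0,0,0,0,0,0,1]]]'
python3 -m inch '[[[0,0,0,0,0,-2,1],[0,0,0,0,0,-3,1],[0,0,0,0,0,-3,1],[0,0,0,0,0,-3,1],[0,0,0,0,0,-3,1],[0,0,0,0,0,-2,1],[0,0,0,0,0,-1,1],[0,0,0.12,0,0,0,1],[0,0,0.12,0,0,0,1],[0,0,0,0,0,0,1],[0,0,0,0,0,0,1]]]'
```

```text
time: 7.5
position: [0.5465, 0.1712, 0.0366]
tool_rot: [0.591, 0.807, 0.0, 0.0]
wrist_force: [-0.2, 0.1, -1.5]
finger_gap: 0.0141
gripper_force: 40.0
time: 8.42
position: [0.5458, 0.1709, 0.2056]
tool_rot: [0.682, 0.731, -0.001, -0.0]
wrist_force: [0.5, 0.4, -4.3]
finger_gap: 0.0135
gripper_force: 40.0
```

```bash
python3 -m inch '[[[0,0,0,-3.2,-0.09,0,1],[0,0,0,-3.8,-0.105,0,1],[0,0,0,-3.8,-0.105,0,1],[0,0,0,-3.8,-0.105,0,1],[0,0,0,-3.8,-0.105,0,1],[0,0,0,-3.8,-0.105,0,1],[0,0,0,-3.8,-0.105,0,1],[0,0,0,-3.8,-0.105,0,1],[0,0,0,-3.8,-0.105,0,1],[0,0,0,-3,-0.09,0,1],[0,0,0,0,0,0,1],[0,0,0,0,0,0,1]]]'
python3 -m inch '[[[-0.117,0,0,0,0,0,1],[-0.116,0,0,0,0,0,1],[-0.116,0,0,0,0,0,1],[0,0,0,0,0,0,1],[0,0,0,0,0,0,1]]]'
python3 - <<'E'
from h import *
st=bot.get_state(); r=R.from_quat(st["tool_rot"]).as_matrix(); print(st["position"],st["wrist_force"],"\n",r.round(4))
p,d,k=snap("wrist"); save(p,"w3.png"); np.save("w3.npy",cloud(d,k))
E
```

```text
time: 9.42
position: [0.5594, -0.1972, 0.2053]
tool_rot: [0.684, 0.73, -0.001, -0.001]
wrist_force: [0.5, 0.8, -4.1]
finger_gap: 0.0139
gripper_force: 40.0
time: 9.83
position: [0.5583, -0.1939, 0.2058]
tool_rot: [0.673, 0.72, 0.125, 0.117]
wrist_force: [-0.7, -0.3, -5.0]
finger_gap: 0.0134
gripper_force: 40.0
[ 0.5583112  -0.19394255  0.20582039] [-0.72113207 -0.31720973 -5.01285993] 
 [[-6.750e-02  9.394e-01  3.362e-01]
 [ 9.977e-01  6.340e-02  2.330e-02]
 [ 5.000e-04  3.370e-01 -9.415e-01]]
```

View pics/w3.png

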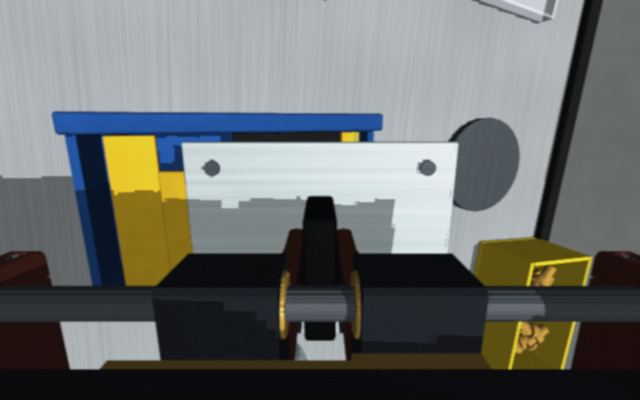

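```bash
cat >> h.py <<'E'
YAW=np.radians(3.75); HO=np.array([.5524,-.1954])
def hx(P):
    a=np.asarray(P)[...,:2]-HO; c,s=np.cos(YAW),np.sin(YAW)
    return np.stack([a[...,0]*c+a[...,1]*s,-a[...,0]*s+a[...,1]*c,np.asarray(P)[...,2]],-1)*1000
def lip():
    st=bot.get_state(); r=R.from_quat(st["tool_rot"]).as_matrix(); p=st["position"]
    l=p+r@np.array([0,-.084,.0365]); e=p+r@np.array([0,.07,.0365])
    print("lip",hx(l).round(1),"end",hx(e).round(1),"tcp",hx(p).round(1),"tilt",np.degrees(np.arcsin(r[2,1])).round(2),"yaw",np.degrees(np.arctan2(r[1,1],r[0,1])).round(2),"F",st["wrist_force"].round(2),"T",st["ft_torque"].round(3),"t",round(st["time"],2))
E
python3 - <<'E'
from h import *
lip()
H=hx(np.load("w3.npy")); im=cv2.imread("pics/w3.png").astype(int)
b=(im[...,0]>im[...,2]+50)&(abs(H[...,2]-88)<4)
for u in range(70,381,30):
    v=np.where(b[100:145,u])[0]+100; print("rim",u,H[v.min(),u].round(1),H[v.max(),u].round(1))
for u in range(190,460,40):
    col=H[:,u]; w=[v for v in range(136,170) if im[v,u].min()>150 and col[v,2]>110]; print("plate",u,col[w[0]].round(1) if w else"")
yl=(im[...,2]>im[...,0]+60)&(abs(H[...,2]-90)<3); yl[:,200:]=0
for v in(140,150): u=np.where(yl[v])[0]; print("ledge",H[v,u.max()].round(1),u.max())
E
```

```text
lip [-58.8   0.8 144. ] end [ 86.1   1.2 196.1] tcp [  7.8   1.  206.8] tilt 19.79 yaw 3.89 F [ 0.36 -0.07 -5.38] T [-0.086  0.455 -0.014] t 9.88
rim 70 [-113.8   71.2   87.6] [-116.5   58.    85.3]
rim 100 [-98.3  71.4  86.5] [-99.9  58.5  87.1]
rim 130 [-81.6  71.5  86.7] [-83.2  58.3  86.6]
rim 160 [-64.1  71.   86.9] [-65.5  58.1  86.4]
rim 190 [-45.5  71.2  86.6] [-46.6  58.6  88.1]
rim 220 [-25.9  71.4  86.9] [-26.8  58.4  87. ]
rim 250 [-5.2 71.6 87.2] [-5.8 58.9 87.1]
rim 280 [16.8 71.  87. ] [16.3 58.7 87.8]
rim 310 [39.9 71.2 87.9] [40.6 58.5 85.4]
rim 340 [65.4 71.4 86.4] [65.3 59.1 86.9]
rim 370 [91.5 71.6 87.4] [93.2 58.8 85.2]
plate 190 [-45.5  55.1 154. ]
plate 230 [-26.5  55.2 161.7]
plate 270 [ -7.6  55.2 168.5]
plate 310 [ 11.5  55.1 174.5]
plate 350 [ 30.4  55.2 181.7]
plate 390 [ 48.8  55.8 189.3]
plate 430 [ 68.9  55.7 194.5]
ledge [-69.3  53.7  88.8] 154
ledge [-69.4  47.1  88.7] 155
```

```bash
python3 -m inch '[[[0,0,0,-0.08,-0.4,1.13,1],[0,0,0,0,-0.4,1.13,1],[0,0,0,0,-0.4,1.13,1],[0,0,0,0,-0.4,1.13,1],[0,0,0,0,-0.4,1.13,1],[0,0,0,0,0,0,1]]]'
python3 -c "from h import *; lip()"
python3 -m inch '[[[0,0,0,0,-0.17,0.47,1],[0,0,0,0,-0.17,0.47,1],[0,0,0,0,-0.17,0.47,1],[0,0,0,0,-0.15,0.42,1],[0,0,0,0,0,0,1],[0,0,0,0,0,0,1]]]'
python3 -c "from h import *; lip()"
```

```text
time: 10.38
position: [0.5616, -0.1937, 0.1446]
tool_rot: [0.672, 0.72, 0.126, 0.116]
wrist_force: [0.2, 0.3, -4.2]
finger_gap: 0.0141
gripper_force: 40.0
lip [-57.5   1.   81.9] end [ 87.5   1.5 133.9] tcp [  9.3   1.1 144.6] tilt 19.71 yaw 3.94 F [ 0.15  0.29 -4.2 ] T [-0.018  0.612  0.047] t 10.38
time: 10.88
position: [0.561, -0.1955, 0.1272]
tool_rot: [0.673, 0.719, 0.127, 0.118]
wrist_force: [-0.9, 0.3, -3.8]
finger_gap: 0.0139
gripper_force: 40.0
lip [-57.9  -0.7  64.2] end [ 86.8  -0.6 116.8] tcp [  8.6  -0.6 127.2] tilt 19.97 yaw 3.78 F [-0.94  0.32 -3.8 ] T [-0.118  0.533 -0.003] t 10.88
```

```bash
python3 -m inch '[[[0,0,0,0,-0.47,-0.17,1],[0,0,0,0,-0.47,-0.17,1],[0,0,0,0,-0.47,-0.17,1],[0,0,0,0,-0.28,-0.1,1],[0,0,0,0,0,0,1],[0,0,0,0,0,0,1]]]'
python3 -c "from h import *; lip()"
python3 -m inch '[[[0,0,0,0,-0.19,-0.07,1],[0,0,0,0,0,0,1],[0,0,0,0,0,0,1]]]'
python3 -c "from h import *; lip()"
python3 -m inch '[[[0,0,0,0,-0.19,-0.07,1],[0,0,0,0,0,0,1],[0,0,0,0,0,0,1]]]'
python3 -c "from h import *; lip()"
```

```text
time: 11.38
position: [0.543, -0.197, 0.1275]
tool_rot: [0.673, 0.719, 0.127, 0.119]
wrist_force: [0.3, 0.7, -3.8]
finger_gap: 0.0139
gripper_force: 40.0
lip [-75.9  -1.   64.4] end [ 68.8  -1.  117.1] tcp [ -9.5  -1.  127.5] tilt 20.01 yaw 3.75 F [ 0.26  0.68 -3.81] T [-0.047  0.504 -0.014] t 11.38
time: 11.63
position: [0.5414, -0.1968, 0.1274]
tool_rot: [0.673, 0.719, 0.127, 0.119]
wrist_force: [0.4, -0.1, -4.1]
finger_gap: 0.014
gripper_force: 40.0
lip [-77.5  -0.8  64.3] end [ 67.2  -0.7 117. ] tcp [-11.1  -0.7 127.4] tilt 20.02 yaw 3.79 F [ 0.39 -0.15 -4.06] T [-0.219  0.39   0.042] t 11.63
time: 11.88
position: [0.5395, -0.1969, 0.1274]
tool_rot: [0.673, 0.719, 0.127, 0.119]
wrist_force: [1.6, -0.7, -5.0]
finger_gap: 0.0137
gripper_force: 40.0
lip [-79.4  -0.7  64.4] end [ 65.3  -0.6 117.1] tcp [-13.   -0.7 127.4] tilt 20.04 yaw 3.79 F [ 1.59 -0.71 -5.02] T [-0.142  0.096  0.085] t 11.88
```

```bash
for i in 1; do python3 -m inch '[[[0,0,0,0,-0.19,-0.07,1],[0,0,0,0,0,0,1],[0,0,0,0,0,0,1]]]' >/dev/null; done
python3 -c "from h import *; lip()"
python3 -m inch '[[[0,0,0,0,-0.19,-0.07,1],[0,0,0,0,0,0,1],[0,0,0,0,0,0,1]]]' >/dev/null
python3 -c "from h import *; lip()"
python3 -m inch '[[[0,0,0,0,0,0,1]]]' >/dev/null
python3 -c "from h import *; lip()"
```

```text
lip [-81.4  -0.7  64.4] end [ 63.3  -0.6 117.2] tcp [-15.   -0.7 127.5] tilt 20.05 yaw 3.79 F [ 2.98 -1.27 -4.33] T [-0.131 -0.214  0.051] t 12.13
lip [-83.4  -0.7  64.4] end [ 61.3  -0.6 117.2] tcp [-17.   -0.7 127.5] tilt 20.05 yaw 3.79 F [ 4.8  -1.03 -4.97] T [-0.162 -0.616  0.005] t 12.38
lip [-83.4  -0.8  64.4] end [ 61.2  -0.6 117.2] tcp [-17.   -0.7 127.5] tilt 20.04 yaw 3.79 F [ 4.95 -0.16 -4.11] T [-0.119 -0.619  0.063] t 12.47
```

```bash
python3 -m inch '[[[0,0,0,0,-0.094,-0.034,1],[0,0,0,0,0,0,1],[0,0,0,0,0,0,1]]]' >/dev/null
python3 -c "from h import *; lip()"
python3 -m inch '[[[0,0,0,0,-0.066,-0.024,1],[0,0,0,0,0,0,1],[0,0,0,0,0,0,1]]]' >/dev/null
python3 -c "from h import *; lip()"
python3 -m inch '[[[0,0,0,0,0,0,1]]]' >/dev/null
python3 -c "from h import *; lip()"
```

```text
lip [-84.4  -0.7  64.4] end [ 60.3  -0.6 117.2] tcp [-18.   -0.7 127.5] tilt 20.04 yaw 3.79 F [ 5.54  0.14 -5.31] T [-0.124 -0.82   0.009] t 12.72
lip [-85.   -0.8  64.4] end [ 59.7  -0.7 117.2] tcp [-18.6  -0.7 127.5] tilt 20.06 yaw 3.79 F [ 5.38  0.72 -5.64] T [-0.108 -0.883  0.059] t 12.97
lip [-85.   -0.7  64.4] end [ 59.7  -0.6 117.2] tcp [-18.6  -0.7 127.5] tilt 20.05 yaw 3.79 F [ 5.97  0.6  -5.99] T [-0.032 -0.853  0.063] t 13.05
```

```bash
python3 -m inch '[[[0.05,0,0,0,0.171,0.339,1],[0,0,0,0,0,0,1],[0,0,0,0,0,0,1]]]' >/dev/null
python3 -c "from h import *; lip()"
python3 -m inch '[[[0.05,0,0,0,0.171,0.339,1],[0,0,0,0,0,0,1],[0,0,0,0,0,0,1]]]' >/dev/null
python3 -c "from h import *; lip()"
```

```text
lip [-84.5  -0.8  65.4] end [ 62.6  -0.5 111. ] tcp [-15.1  -0.6 125.1] tilt 17.22 yaw 3.84 F [ 4.76 -0.44 -2.66] T [-0.157 -0.805 -0.021] t 13.3
lip [-84.6  -0.8  66.2] end [ 64.5  -0.5 104.4] tcp [-12.3  -0.6 122.4] tilt 14.37 yaw 3.84 F [ 4.57 -0.58 -1.45] T [-0.135 -0.889  0.064] t 13.55
```

```bash
python3 - <<'E'
from h import *
lip()
p,d,k=snap("wrist"); save(p,"w4.png"); H=hx(cloud(d,k)); np.save("w4h.npy",H); lip()
im=p[...,::-1].astype(int)
b=(im[...,0]>im[...,2]+50)&(abs(H[...,2]-88)<4)
for u in range(130,480,35):
    v=np.where(b[60:160,u])[0]+60
    w=[x for x in range(80,200) if im[x,u].min()>130 and H[x,u,2]>72 and H[x,u,1]<60]
    print(u,"rim",H[v.min(),u].round(1) if len(v) else"",H[v.max(),u].round(1) if len(v) else"","plate",(w[0],H[w[0],u].round(1)) if w else"")
E
```

```text
lip [-84.6  -0.8  66.2] end [ 64.5  -0.5 104.4] tcp [-12.3  -0.6 122.4] tilt 14.37 yaw 3.84 F [ 4.57 -0.58 -1.45] T [-0.135 -0.889  0.064] t 13.55
lip [-84.8  -0.8  66.2] end [ 64.3  -0.6 104.4] tcp [-12.5  -0.7 122.4] tilt 14.38 yaw 3.82 F [ 4.94 -0.11 -2.69] T [-0.098 -0.943  0.023] t 13.6
130 rim [-90.2  71.5  87.3] [-92.   58.5  86.7] plate 
165 rim [-75.9  71.2  87.6] [-77.4  58.4  87. ] plate 
200 rim [-61.   71.4  86.8] [-62.3  58.2  85.3] plate (143, array([-63.4,  53.4,  77.3]))
235 rim [-45.2  71.6  86.4] [-46.   58.5  86.9] plate (143, array([-46.3,  53.5,  82.6]))
270 rim [-28.6  71.3  85.8] [-29.1  58.4  86.2] plate (143, array([-29.4,  53.5,  87.3]))
305 rim [-11.1  71.5  86.1] [-11.4  58.8  87.1] plate (143, array([-12. ,  53.4,  89.8]))
340 rim [ 7.3 71.7 86.5] [ 7.7 58.6 85.9] plate (142, array([ 4.9, 54. , 94.8]))
375 rim [26.3 71.4 87.4] [27.1 58.5 86.8] plate (142, array([22.3, 53.9, 98.3]))
410 rim [47.3 71.6 86.5] [48.1 58.8 86.6] plate (142, array([ 38.7,  54. , 104.1]))
445 rim [68.8 71.8 86.8] [70.4 58.7 86.5] plate (142, array([ 55.9,  54. , 108.1]))
```

View pics/w4.png

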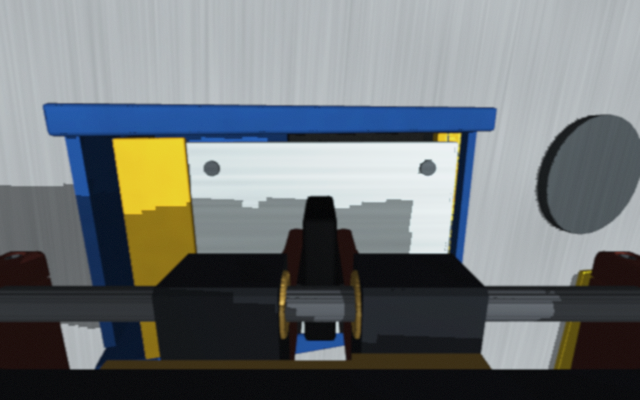

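```bash
python3 -m inch '[[[0,0,0,0.16,0,0,1],[0,0,0,0,0,0,1],[0,0,0,0,0,0,1]]]' >/dev/null
python3 -c "from h import *; lip()"
python3 -m inch '[[[0,0,0,0,-0.116,-0.03,1],[0,0,0,0,0,0,1],[0,0,0,0,0,0,1]]]' >/dev/null
python3 -c "from h import *; lip()"
python3 -m inch '[[[0,0,0,0,0,0,1]]]' >/dev/null
python3 -c "from h import *; lip()"
```

```text
lip [-85.2   0.1  66.2] end [ 64.    0.3 104.5] tcp [-12.9   0.2 122.5] tilt 14.39 yaw 3.8 F [ 5.39 -1.21 -4.44] T [-0.613 -1.025  0.025] t 13.85
lip [-86.2   0.2  66.3] end [ 63.    0.3 104.6] tcp [-13.9   0.3 122.5] tilt 14.41 yaw 3.79 F [ 5.91 -1.5  -5.39] T [-0.54  -1.23   0.072] t 14.1
lip [-86.1   0.1  66.3] end [ 63.    0.2 104.6] tcp [-13.8   0.2 122.6] tilt 14.42 yaw 3.8 F [ 6.48 -2.34 -4.21] T [-0.524 -1.219  0.066] t 14.18
```

```bash
python3 -m inch '[[[0.05,0,0,0,0.141,0.331,1],[0,0,0,0,0,0,1],[0,0,0,0,0,0,1]]]' >/dev/null
python3 -c "from h import *; lip()"
python3 -m inch '[[[0.05,0,0,0,0.141,0.331,1],[0,0,0,0,0,0,1],[0,0,0,0,0,0,1]]]' >/dev/null
python3 -c "from h import *; lip()"
```

```text
lip [-86.    0.2  67.1] end [64.9  0.4 97.9] tcp [-11.    0.4 119.7] tilt 11.56 yaw 3.82 F [ 5.07 -2.12 -2.65] T [-0.527 -1.151  0.032] t 14.43
lip [-86.5   0.3  67.8] end [65.8  0.5 91.1] tcp [ -8.9   0.5 116.6] tilt 8.7 yaw 3.83 F [ 5.29 -1.25 -2.63] T [-0.483 -1.275  0.075] t 14.68
```

```bash
python3 -m inch '[[[0.05,0,0,0,0.113,0.326,1],[0,0,0,0,0,0,1],[0,0,0,0,0,0,1]]]' >/dev/null
python3 -c "from h import *; lip()"
python3 - <<'E'
from h import *
p,d,k=snap("wrist"); save(p,"w5.png"); H=hx(cloud(d,k)); lip()
im=p[...,::-1].astype(int)
yl=(im[...,2]>im[...,0]+60)&(H[...,2]>70); yl[:,:400]=0
for v in range(140,250,12):
    u=np.where(yl[v])[0]
    w=[x for x in range(400,520) if im[v,x].min()>110 and H[v,x,2]>70]
    print(v,"catch",(u.min(),u.max(),H[v,u.min()].round(1)) if len(u) else"","plate",(w[-1],H[v,w[-1]].round(1)) if w else "")
cv2.imwrite("pics/w5c.png",cv2.resize(im[100:260,380:540].astype(np.uint8),None,fx=3.5,fy=3.5,interpolation=cv2.INTER_CUBIC))
E
```

```text
lip [-87.    0.3  68.7] end [66.2  0.5 84.4] tcp [ -7.2   0.5 113.5] tilt 5.85 yaw 3.82 F [ 6.66 -1.55 -2.29] T [-0.406 -1.417  0.077] t 14.93
lip [-87.3   0.4  68.7] end [65.9  0.6 84.4] tcp [ -7.4   0.5 113.5] tilt 5.85 yaw 3.81 F [ 5.62 -0.93 -4.11] T [-0.33  -1.475  0.11 ] t 14.98
140 catch (np.int64(457), np.int64(484), array([68.3, 55.6, 82. ])) plate 
152 catch (np.int64(457), np.int64(483), array([68.7, 49.4, 82.6])) plate (457, array([68.7, 49.4, 82.6]))
164 catch (np.int64(456), np.int64(481), array([68.6, 43.1, 83. ])) plate (456, array([68.6, 43.1, 83. ]))
176 catch (np.int64(455), np.int64(480), array([69.7, 36.3, 81.2])) plate (455, array([69.7, 36.3, 81.2]))
188 catch (np.int64(454), np.int64(479), array([69.1, 30. , 82.5])) plate (454, array([69.1, 30. , 82.5]))
200 catch (np.int64(453), np.int64(477), array([68.9, 23.4, 83. ])) plate (452, array([68.5, 23.3, 82.7]))
212 catch (np.int64(452), np.int64(476), array([68.8, 16.7, 83.5])) plate (451, array([68.6, 16.5, 82.7]))
224 catch (np.int64(451), np.int64(474), array([68.9,  9.8, 83.5])) plate (450, array([69.5,  9.1, 81.3]))
236 catch (np.int64(449), np.int64(473), array([68.8,  2.5, 82.7])) plate (449, array([68.8,  2.5, 82.7]))
248 catch (np.int64(448), np.int64(472), array([68.9, -4.7, 82.8])) plate (448, array([68.9, -4.7, 82.8]))
```

View pics/w5c.png

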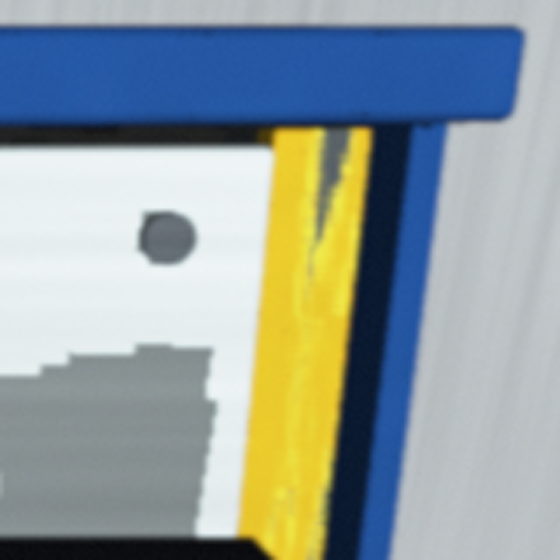

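```bash
python3 -m inch '[[[0.05,0,0,0,0.135,0.33,1],[0,0,0,0,0,0,1],[0,0,0,0,0,0,1]]]' >/dev/null
python3 -c "from h import *; lip()"
python3 -m inch '[[[0,0,0,0,0,0,1]]]' >/dev/null
python3 -c "from h import *; lip()"
```

```text
lip [-87.4   0.5  69.6] end [66.4  0.7 77.6] tcp [ -5.4   0.6 110.4] tilt 3.0 yaw 3.83 F [ 5.46 -0.31 -4.05] T [-0.306 -1.451  0.09 ] t 15.23
lip [-87.6   0.5  69.6] end [66.1  0.7 77.7] tcp [ -5.7   0.6 110.5] tilt 3.01 yaw 3.82 F [ 6.24 -1.1  -2.78] T [-0.298 -1.53   0.078] t 15.32
```

```bash
python3 -m inch '[[[0.026,0,0,0,0.08,0.208,1],[0.0265,0,0,0,0.08,0.208,1],[0,0,0,0,0,0,1],[0,0,0,0,0,0,1]]]' >/dev/null
python3 -c "from h import *; lip()"
python3 -m inch '[[[0,0,0,0,0,0,1]]]' >/dev/null
python3 -c "from h import *; lip()"
```

```text
lip [-87.8   0.5  69.7] end [66.2  0.7 69.7] tcp [ -3.8   0.7 106.2] tilt -0.0 yaw 3.82 F [ 7.05 -1.86 -3.07] T [-0.228 -1.915  0.121] t 15.65
lip [-87.8   0.5  69.7] end [66.2  0.7 69.8] tcp [ -3.8   0.6 106.2] tilt 0.02 yaw 3.81 F [ 6.76 -0.93 -4.3 ] T [-0.25  -2.004  0.17 ] t 15.73
```

```bash
python3 -m inch '[[[0,0,0,0,0,0.08,1],[0,0,0,0,0,0,1],[0,0,0,0,0,0,1]]]' >/dev/null
python3 -c "from h import *; lip()"
python3 -m inch '[[[0,0,0,0,0.15,0,1],[0,0,0,0,0.15,0,1],[0,0,0,0,0.15,0,1],[0,0,0,0,0,0,1],[0,0,0,0,0,0,1]]]' >/dev/null
python3 -c "from h import *; lip()"
python3 -m inch '[[[0,0,0,0,0.15,0,1],[0,0,0,0,0,0,1],[0,0,0,0,0,0,1]]]' >/dev/null
python3 -c "from h import *; lip()"
```

```text
lip [-87.8   0.5  69.3] end [66.2  0.7 69.4] tcp [ -3.8   0.6 105.9] tilt 0.04 yaw 3.8 F [ 5.78 -0.37 -1.17] T [-0.132 -1.612  0.183] t 15.98
lip [-84.7   0.6  69. ] end [69.3  0.7 68.7] tcp [ -0.7   0.7 105.3] tilt -0.13 yaw 3.78 F [ 3.96 -1.44  2.03] T [-0.259 -1.183  0.159] t 16.4
lip [-84.1   0.7  68.8] end [69.9  0.8 68.2] tcp [  0.    0.7 105. ] tilt -0.23 yaw 3.77 F [ 1.3  -1.92  4.27] T [-0.341 -0.633  0.188] t 16.65
```

```bash
python3 -m inch '[[[0,0,0,0,0,-0.1,1],[0,0,0,0,0,0,1],[0,0,0,0,0,0,1]]]' >/dev/null
python3 -c "from h import *; lip()"
python3 -m inch '[[[0,0,0,0,0,0,1],[0,0,0,0,0,0,1]]]' >/dev/null
python3 -c "from h import *; lip()"
```

```text
lip [-84.1   0.8  69.5] end [69.9  0.9 68.9] tcp [1.000e-01 8.000e-01 1.057e+02] tilt -0.23 yaw 3.77 F [ 1.51 -2.92 -0.68] T [-0.458 -0.851  0.106] t 16.9
lip [-84.1   0.8  69.5] end [69.9  0.9 68.9] tcp [  0.    0.8 105.7] tilt -0.23 yaw 3.77 F [ 2.41 -1.82 -1.79] T [-0.551 -0.871  0.081] t 17.07
```

```bash
python3 -m inch '[[[0,0,0,0,0.1,0,1],[0,0,0,0,0,0,1],[0,0,0,0,0,0,1]]]' >/dev/null
python3 -c "from h import *; lip()"
python3 -m inch '[[[0,0,0,0,0.1,0,1],[0,0,0,0,0,0,1],[0,0,0,0,0,0,1]]]' >/dev/null
python3 -c "from h import *; lip()"
```

```text
lip [-83.1   0.9  69.6] end [70.9  1.  68.9] tcp [  1.1   1.  105.7] tilt -0.24 yaw 3.78 F [ 1.21 -2.12 -2.25] T [-0.516 -0.642  0.181] t 17.32
lip [-82.    1.   69.7] end [72.   1.1 69. ] tcp [  2.1   1.1 105.8] tilt -0.23 yaw 3.78 F [ 0.25 -1.01 -2.29] T [-0.375 -0.523  0.196] t 17.57
```

```bash
python3 -m inch '[[[0,0,0,0,0,0,0.3],[0,0,0,0,0,0,0.3],[0,0,0,0,0,0,0.3],[0,0,0,0,0,0,0.3],[0,0,0,0,0,0,0.3],[0,0,0,0,0,0,0.3]]]'
python3 -c "from h import *; lip()"
python3 -m inch '[[[0,0,0,0,0,-1,0.3],[0,0,0,0,0,-2,0.3],[0,0,0,0,0,-3,0.3],[0,0,0,0,0,-3.5,0.3],[0,0,0,0,0,-3.5,0.3],[0,0,0,0,0,-2,0.3],[0,0,0,0,0,0,0.3],[0,0,0,0,0,0,0.3]]]'
python3 - <<'E'
from h import *
p,d,k=snap("wrist"); save(p,"w6.png"); H=hx(cloud(d,k)); im=p.astype(int)
m=(im.min(2)>110)&(abs(H[...,0])<85)&(abs(H[...,1])<57)&(abs(H[...,2]-75)<8)
q=H[m]; print(len(q)); A=np.c_[q[:,:2],np.ones(len(q))]; print("plane",np.linalg.lstsq(A,q[:,2],rcond=None)[0], q.min(0),q.max(0))
rb=(im.sum(2)<150)&(abs(H[...,2]-119)<5)&(abs(H[...,0])<40)&(abs(H[...,1])<40); print("rib",H[rb].mean(0),cv2.minAreaRect(H[rb][:,:2].astype(np.float32)))
E
```

```text
time: 18.07
position: [0.5546, -0.1942, 0.106]
tool_rot: [0.683, 0.73, -0.001, -0.001]
wrist_force: [-0.5, -0.7, -0.2]
finger_gap: 0.0306
gripper_force: 0.0
lip [-81.8   1.   69.8] end [72.2  1.1 69.2] tcp [  2.3   1.1 106. ] tilt -0.21 yaw 3.78 F [-0.5  -0.72 -0.17] T [ 0.006 -0.093 -0.01 ] t 18.07
time: 18.73
position: [0.5557, -0.1943, 0.2579]
tool_rot: [0.683, 0.73, -0.001, 0.0]
wrist_force: [-0.9, -0.5, -0.6]
finger_gap: 0.0308
gripper_force: 0.0
13195
plane [ 2.85554703e-04 -1.37831708e-03  7.45931627e+01] [-68.57405063 -56.39276176  67.15502113] [69.45107913 56.17158219 82.12988406]
rib [  2.30487444   1.5892462  118.4884814 ] ((2.3864073753356934, 1.6424636840820312), (12.29384708404541, 54.311317443847656), 0.16776089370250702)
```

View pics/w6.png

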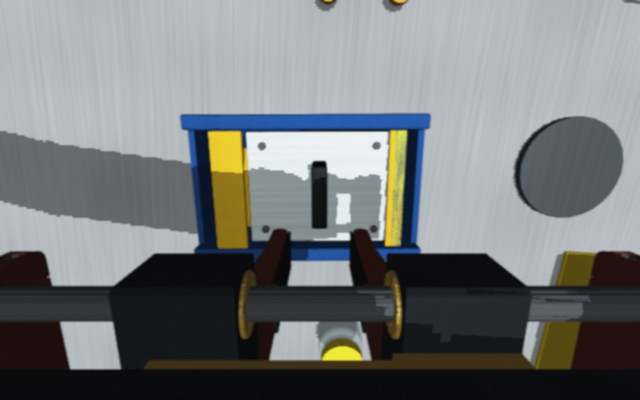

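The cover is flat with its underside at 68.6 mm, and the lip and far end sit under the ledge and catch. It's about 1.5 mm short of home along x because of friction, so I'll regrip and guide it gently the rest of the way.

```bash
python3 -m inch '[[[0,0,0,0,-0.05,3,0.3],[0,0,0,0,0,3.5,0.3],[0,0,0,0,0,3.5,0.3],[0,0,0,0,0,2.5,0.3],[0,0,0,0,0,1.5,0.3],[0,0,0,0,0,1,0.3],[0,0,0,0,0,0,0.3],[0,0,0,0,0,0,0.3]]]' 15
python3 -c "from h import *; lip()"
```

```text
time: 19.45
position: [0.5538, -0.1941, 0.1054]
tool_rot: [0.683, 0.73, -0.002, -0.002]
wrist_force: [-0.7, 0.9, 0.7]
finger_gap: 0.0307
gripper_force: 0.0
lip [-82.7   1.2  69.3] end [71.3  1.3 68.6] tcp [  1.5   1.2 105.4] tilt -0.28 yaw 3.79 F [-0.71  0.94  0.67] T [-0.032 -0.157  0.022] t 19.45
```

```bash
python3 -m inch '[[[0,0,0,0,0.08,0,0.3],[0,0,0,0,0,0,1],[0,0,0,0,0,0,1],[0,0,0,0,0,0,1],[0,0,0,0,0,0,1],[0,0,0,0,0,0,1],[0,0,0,0,0,0,1]]]' 15 | tail -2
python3 -c "from h import *; lip()"
python3 -m inch '[[[0,0,0,0,0.08,0,1],[0,0,0,0,0,0,1],[0,0,0,0,0,0,1]]]' >/dev/null
python3 -c "from h import *; lip()"
python3 -m inch '[[[0,0,0,0,0.06,0,1],[0,0,0,0,0,0,1],[0,0,0,0,0,0,1]]]' >/dev/null
python3 -c "from h import *; lip()"
```

```text
finger_gap: 0.0139
gripper_force: 15.0
lip [-81.    0.7  70.1] end [73.   0.8 69.7] tcp [  3.1   0.8 106.4] tilt -0.14 yaw 3.79 F [-0.1  -0.94  1.44] T [-0.129 -0.418  0.169] t 20.03
lip [-80.9   0.8  69.8] end [73.1  0.8 69.2] tcp [  3.2   0.8 106. ] tilt -0.22 yaw 3.78 F [-1.23 -0.82  2.33] T [-0.238 -0.009  0.129] t 20.28
lip [-80.6   0.8  69.7] end [73.4  0.8 69. ] tcp [  3.6   0.8 105.8] tilt -0.25 yaw 3.77 F [-3.03  0.64  3.11] T [-0.334  0.372  0.117] t 20.53
```

```bash
python3 -m inch '[[[0,0,0,0,0,0,0.3],[0,0,0,0,0,0,0.3],[0,0,0,0,0,0,0.3],[0,0,0,0,0,0,0.3],[0,0,0,0,0,0,0.3],[0,0,0,0,0,-1.5,0.3],[0,0,0,0,0,-3,0.3],[0,0,0,0,0,-3.5,0.3],[0,0,0,0,0,-3.5,0.3],[0,0,0,0,0,-2.5,0.3],[0,0,0,0,0,0,0.3],[0,0,0,0,0,0,0.3]]]'
python3 - <<'E'
from h import *
p,d,k=snap("wrist"); H=hx(cloud(d,k)); im=p.astype(int)
m=(im.min(2)>110)&(abs(H[...,0])<85)&(abs(H[...,1])<57)&(abs(H[...,2]-75)<8)
q=H[m]; A=np.c_[q[:,:2],np.ones(len(q))]; print("plane",np.linalg.lstsq(A,q[:,2],rcond=None)[0])
rb=(im.sum(2)<150)&(abs(H[...,2]-119)<5)&(abs(H[...,0])<40)&(abs(H[...,1])<40); print("rib",cv2.minAreaRect(H[rb][:,:2].astype(np.float32)))
E
```

```text
time: 21.53
position: [0.5576, -0.1943, 0.2475]
tool_rot: [0.683, 0.73, -0.001, 0.0]
wrist_force: [0.1, -1.1, 0.0]
finger_gap: 0.0311
gripper_force: 0.0
plane [ 2.46605461e-03 -1.15894569e-04  7.39730865e+01]
rib ((2.69158673286438, 1.3840560913085938), (11.679506301879883, 55.04698944091797), 0.1479646861553192)
```

Cover is flat and seated, and the gripper is clear of it. Handing in.

```bash
python3 -c "from bench import bot; print(bot.hand_in())"
```

```text
the job is handed in; nothing more can be done
None
```

I closed the housing and handed the job in at about 21.5 s: the cover lies flat on its rails (underside about 68 mm up), lip under the ledge and far end about 4 mm under the catch, with the gripper clear, no wrist reading above about 8 N, and no re-check of the brass fitting under the cover; no verdict came back.

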